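Tighten a filter cover evenly, crisscross

ROBOT

A 6-joint arm with a two-finger parallel gripper is mounted at the origin on the work surface. World frame = base frame: x ahead of the robot, y to its left, z up, the work surface at z = 0. Lengths are in m, angles in rad, forces in N, time in s.
With the tool pointing down it reaches from about 0.3 to 0.775 m from the base axis. Payload 14.6 kg.
Tool frame: the origin (TCP) lies on the centre line of the jaws, within the pads' length; the fingertips stand 19 mm ahead of it and the grasp point (between the pads) is the TCP; y points along the fingers, x is the direction in which the jaws open and shut, and the axes are right-handed (so a half turn about y gives the same grasp; the last joint's range is limited). The gripper opens to 94 mm and grips with 3 to 60 N. Pads are 16 mm wide; open, the fingers measure 119 mm over their backs; the gripper's body (75 mm by 177 mm) begins 78 mm behind the grasp point.
Start: joints at [-1.373, 0.3, 1.521, -0, 1.321, -0.067], TCP at [0.144, -0.531, 0.224] pointing down, gripper open.
Joint ranges: [-3.03, 3.03], [-0.79, 2.21], [0.23, 2.52], [-1.04, 4.18], [0, 3.07], [-2.55, 2.55]. Speed limits (rad/s): [2.22, 2.22, 2.57, 3.14, 3.14, 3.14].

INTERFACE

Orientations are given as [roll, pitch, yaw] about the fixed x, y, z axes, in that order (R = Rz(yaw) Ry(pitch) Rx(roll)).
In Python, from station import ctrl, optics gives the robot as it stands.
- The arm moves only by the tool jog_arm, never from a script. Its argument "targets" is a list of rows, each a list of 3 entries, a list of its own where there are three numbers: the finger opening in cm, from 0 to 9.4, then the shift along the tool's x, y, z in cm, then the turn about the tool's y in rad. A call has 1 to 10 rows; each row is the pose to reach, as a shift and turn from the pose commanded when the call began, along the tool's axes at that moment; what a row does not reach only later rows make up. A row lasts 1/10 s, in which the tool goes at most 50 mm and 8.59 degrees, less where a joint would pass 70% of its speed; a pose out of reach is approached as far as the arm can. A call with a gripper value outside its range is refused whole. The fingers move at their own pace and stop on an object; "grip_force" is the grip in N (left out, the last holds). Time passes only in rows, so rows that repeat a pose let the fingers close. It gives the time, the measured TCP pose, the force and the opening at its end, in the units of the state.
- ctrl.get_obs(): the state, without advancing time (a new reading comes with each control period).
- optics.camera(name): name is "scene" or "top" or "wrist"; returns a dict with "img" (480x640x3 uint8, red, green, blue), "range_z" (480x640 float32, m along the optical axis (not along the pixel's ray), 0 where there is no reading), "camera_matrix" (3x3 intrinsics, pixels), "world_to_cam" (4x4, takes a point from world to camera coordinates); the wrist camera has in their place "mount" (4x4, takes a point from camera to tool coordinates, whose origin is the TCP and whose axes are the tool frame's). Camera axes: x right, y up, looking along -z (the intrinsics and any distortion apply to the point x, -y, -z); pixel columns grow to the right and rows downward; lengths in m; the calibration is good to about 2 mm. The wrist camera is an equidistant fisheye: a pixel r from the principal point sees the ray r / f radians off the axis. A picture is of the moment at which its call begins: read the wrist's pose just before it.
- ctrl.hand_in(): hands the job in, once; it reports no verdict.
The state is a dict: "time_s": time; "qpos": joint angles; "joint_vel": joint speeds; "tau": joint torques, N m; "ee_pos": TCP position; "eef_rot": TCP orientation; "force": force on the tool from outside, world axes, zero at the start; "moment": the same for the moment, N m; "grip_width": finger opening in m.
Only numpy, scipy, OpenCV 4.12 (cv2) and the standard library are available. Lean on these libraries where they do the work, as an engineer would, in place of code of your own. Each camera call takes 0.05 s, during which the arm holds its last target. There are 200 camera calls.

TASK

Tighten the four wing screws that hold the rectangular cover of the filter housing, clockwise and in crisscross order so that the gasket seats evenly: always do one screw, then the one diagonally opposite, then the other two. Make two passes: in the first turn each screw only half-way to its stop (bar at about 45 degrees to the cover's sides), in the second turn each one, again crisscross, fully home (bar along the cover's long sides). Then let go.

Things in the scene. Friction and masses are not known exactly. Their poses are not given: they have to be found in the camera images.
- housing: Grey cast filter housing fixed to the bench, with a rectangular aluminium cover 155 (x) x 215 (y) mm, top 70 mm above the bench, a low vent plug in its middle (top at 83 mm) and four steel wing screws at its corners. Origin: centre of the underside, on the bench; x the cover's short way, y its long way, z up. Not part of it: a small clamp block nearby with two similar wing screws.
- screw_a (a joint): Wing screw, axis at (x, y) = (-55, +80) mm in the housing's frame, diagonal to screw_c. Upright bar 61 mm long, 13 thick, 84 to 110 mm above the bench, centred on the axis, washer 30 wide below. Value: rad clockwise from above; 0 loose, bar along housing x; 1.57 home at its stop, bar along housing y. Starts at 0 to 0.2; does not sink; friction 0.08 N m; stays where left.
- screw_b (a joint): Wing screw, axis at (x, y) = (-55, -80) mm in the housing's frame, diagonal to screw_d. Upright bar 61 mm long, 13 thick, 84 to 110 mm above the bench, centred on the axis, washer 30 wide below. Value: rad clockwise from above; 0 loose, bar along housing x; 1.57 home at its stop, bar along housing y. Starts at 0 to 0.2; does not sink; friction 0.08 N m; stays where left.
- screw_c (a joint): Wing screw, axis at (x, y) = (+55, -80) mm in the housing's frame, diagonal to screw_a. Upright bar 61 mm long, 13 thick, 84 to 110 mm above the bench, centred on the axis, washer 30 wide below. Value: rad clockwise from above; 0 loose, bar along housing x; 1.57 home at its stop, bar along housing y. Starts at 0 to 0.2; does not sink; friction 0.08 N m; stays where left.
- screw_d (a joint): Wing screw, axis at (x, y) = (+55, +80) mm in the housing's frame, diagonal to screw_b. Upright bar 61 mm long, 13 thick, 84 to 110 mm above the bench, centred on the axis, washer 30 wide below. Value: rad clockwise from above; 0 loose, bar along housing x; 1.57 home at its stop, bar along housing y. Starts at 0 to 0.2; does not sink; friction 0.08 N m; stays where left.

How it is judged:
By the outcome, as a careful person would: the job done as asked, in the order asked, and still so for the second after the job is handed in, with the robot touching nothing.
It also fails if it takes over 72 s, if anything falls off the work surface, if the arm or the gripper's body presses on something with over 40 N, if the wrist force passes 120 N, or if a joint passes its speed limit or range.

## Working session

There is one attempt and no reset: what is moved stays moved. The work goes in short steps, Python scripts to look and compute and a tool call to move; the robot and the scene stay as the last step left them, time stands still between calls to the robot, and variables do not carry over. Pictures are saved under pics/ and viewed, about 8 in all and at most 12, crops included, and the job is handed in when it is done.

Besides the shell and the picture viewer there is one more tool, called after "Call:" as name([rows], argument=value, ...), one row to a line, values as JSON. jog_arm: Moves the arm, as the interface text tells. Its arguments: {"type":"object","properties":{"targets":{"type":"array","items":{"type":"array"}},"grip_force":{"type":"number"}},"required":["targets"]}

```bash
ls; mkdir -p pics; python3 - <<'E'
from station import ctrl, optics
import cv2,numpy as np
o=ctrl.get_obs();print(o)
for n in ["top","scene"]:
    c=optics.camera(n);np.savez(f"{n}0.npz",**c)
    print(n,c["camera_matrix"],c["world_to_cam"],[k for k in c])
    cv2.imwrite(f"pics/{n}0.png",c["img"][:,:,::-1])
E
```

```text
pics
{'time_s': 0.0, 'qpos': array([-1.37258819e+00,  3.00484234e-01,  1.52161119e+00, -5.03911309e-07,
        1.32070827e+00, -6.66032261e-02]), 'joint_vel': array([-6.51774118e-04,  1.36034543e-03, -3.35669318e-04,  8.54452291e-04,
        5.16604207e-05,  4.03067308e-04]), 'tau': array([ 3.87135791e-03, -5.31803513e+01, -3.52733946e+01,  7.10428390e-02,
        2.43738864e-02, -9.42697943e-05]), 'ee_pos': array([ 0.14389491, -0.53057842,  0.22386638]), 'eef_rot': array([-1.57071621e+00,  1.20838120e-03, -1.30598479e+00]), 'force': array([ 1.20117859, -0.57608042,  0.31787818]), 'moment': array([ 0.0225796 ,  0.02779716, -0.02341217]), 'grip_width': 0.0943893566296621}
top [[475.11683331   0.         315.03723769]
 [  0.         475.11683331 230.99465782]
 [  0.           0.           1.        ]] [[ 0.01013199 -0.99949024 -0.03027539  0.04883138]
 [ 0.99618499  0.00746479  0.08694674 -0.5662832 ]
 [-0.08667642 -0.03104083  0.99575281 -0.66931418]
 [ 0.          0.          0.          1.        ]] ['img', 'range_z', 'camera_matrix', 'world_to_cam']
scene [[438.26056516   0.         315.14879041]
 [  0.         438.26056516 245.53508198]
 [  0.           0.           1.        ]] [[ 3.12328041e-01  9.49973890e-01 -8.96454781e-04 -2.06820657e-01]
 [-5.26706672e-01  1.73953376e-01  8.32057873e-01  2.28354601e-01]
 [ 7.90589196e-01 -2.59402837e-01  5.54688103e-01 -1.14855551e+00]
 [ 0.00000000e+00  0.00000000e+00  0.00000000e+00  1.00000000e+00]] ['img', 'range_z', 'camera_matrix', 'world_to_cam']
```

View pics/top0.png

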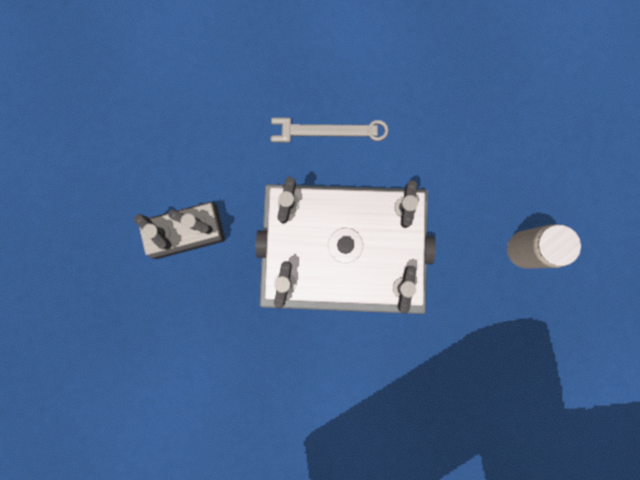

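The top view shows the cover at about (345,247) with its long way along image x (world y). The four bars are roughly vertical in the image, at (287,200), (410,203), (283,284) and (407,289). The clamp block (180,230), a wrench and a cylinder (545,247) are not part of the housing.

```bash
cat > h.py <<'E'
import numpy as np,cv2
def cloud(c):
    K=c["camera_matrix"];T=np.linalg.inv(c["world_to_cam"]);d=c["range_z"]
    v,u=np.nonzero(d>0);z=d[v,u]
    p=np.c_[(u-K[0,2])/K[0,0]*z,-(v-K[1,2])/K[1,1]*z,-z]
    return p@T[:3,:3].T+T[:3,3],u,v
def wpts(c,mount,Twt,zmax=1.0):
    pass
def analyse(P,ctr=None):
    m=(abs(P[:,2]-.07)<.004)&(abs(P[:,1]+.03)<.2)&(P[:,0]>.3)&(P[:,0]<.75)
    Q=P[m]; Q=Q[(abs(Q[:,1]-np.median(Q[:,1]))<.125)&(abs(Q[:,0]-np.median(Q[:,0]))<.095)]
    r=cv2.minAreaRect((Q[:,:2]*1000).astype(np.float32));print("cover",r,"z",np.median(Q[:,2]))
    return r
def bars(P,cx,cy,th):
    R=np.array([[np.cos(th),-np.sin(th)],[np.sin(th),np.cos(th)]])
    for n,h in dict(a=(-.055,.08),b=(-.055,-.08),c=(.055,-.08),d=(.055,.08)).items():
        e=R@h+[cx,cy]
        m=(np.hypot(*(P[:,:2]-e).T)<.042)&(P[:,2]>.098)&(P[:,2]<.125)
        q=(P[m,:2]*1000).astype(np.float32)
        if len(q)<15: print(n,e,"few",len(q));continue
        r=cv2.minAreaRect(q);w=np.linalg.eigh(np.cov(q.T))[1][:,1];w=w*np.sign(w[0] or 1)
        a=np.arctan2(w[1],w[0]) # bar angle in world
        print(n,"axis",e.round(4),"n",len(q),"rect",np.round(r[0],1),np.round(r[1],1),"barang",round(a,3),"cw value",round((th-a+.6)%np.pi-.6,3),"ztop",np.percentile(P[m,2],[10,50,95]).round(4))
E
python3 - <<'E'
from h import *
for n in ["top","scene"]:
    P,u,v=cloud(np.load(n+"0.npz"));print(n)
    r=analyse(P)
    w,hh=r[1];th=np.radians(r[2]); 
    if w>hh: th-=np.pi/2
    th=(th+np.pi/2)%np.pi-np.pi/2
    print("th",th);bars(P,r[0][0]/1000,r[0][1]/1000,th)
    m=(P[:,2]>.04)&(P[:,0]>.3)&(P[:,1]<-.2)&(P[:,1]>-.45);print("cyl",P[m].min(0),P[m].max(0))
E
```

```text
top
cover ((543.770751953125, 10.839500427246094), (215.07313537597656, 155.0434112548828), 88.4276351928711) z 0.06980185159352592
th -0.027442942926884983
a axis [0.491  0.0923] n 529 rect [490.5  92.1] [19.3 59. ] barang -0.163 cw value 0.136 ztop [0.1082 0.1098 0.1117]
b axis [ 0.4866 -0.0676] n 565 rect [486.5 -67.6] [19.4 59.9] barang -0.19 cw value 0.162 ztop [0.1077 0.1099 0.1117]
c axis [ 0.5966 -0.0706] n 537 rect [596.1 -70.9] [19.2 59.4] barang -0.135 cw value 0.107 ztop [0.1077 0.1097 0.1116]
d axis [0.6009 0.0893] n 513 rect [600.6  89.3] [18.7 59.6] barang -0.197 cw value 0.17 ztop [0.1076 0.1096 0.1116]
cyl [ 0.51602136 -0.28370586  0.04004669] [ 0.57112826 -0.22984412  0.11247675]
scene
cover ((547.4381103515625, 10.95599365234375), (214.61395263671875, 156.65402221679688), 88.35993957519531) z 0.06944792014073792
th -0.028624454344498673
a axis [0.4948 0.0925] n 212 rect [495.4  92.1] [18.5 60.8] barang -0.171 cw value 0.142 ztop [0.101  0.109  0.1104]
b axis [ 0.4902 -0.0674] n 226 rect [491.1 -66.8] [18.6 61.6] barang -0.183 cw value 0.155 ztop [0.1029 0.1094 0.1104]
c axis [ 0.6001 -0.0706] n 315 rect [601.4 -70.6] [17.7 60.1] barang -0.134 cw value 0.106 ztop [0.1033 0.1095 0.1105]
d axis [0.6047 0.0893] n 298 rect [605.7  89. ] [18.9 59.5] barang -0.203 cw value 0.174 ztop [0.1016 0.1091 0.1105]
cyl [ 0.52018488 -0.2855184   0.04002279] [ 0.57603422 -0.22972603  0.11164494]
```

View pics/scene0.png

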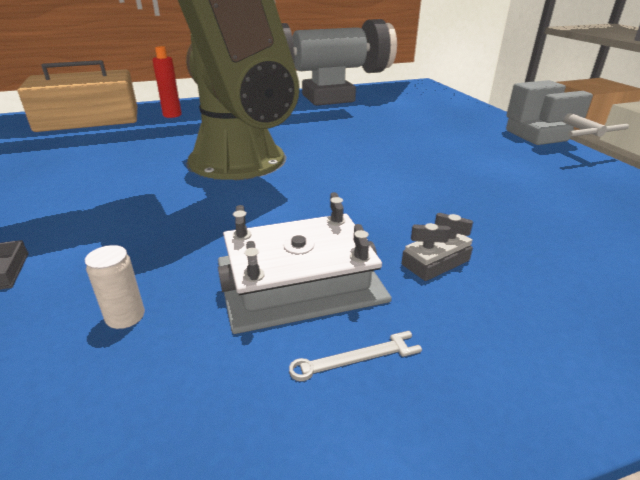

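Call:
jog_arm([
  [3.5,[-2.6,0,3.3],-0.14],
  [3.5,[-5.2,0,6.6],-0.28],
  [3.5,[-7.8,0,9.9],-0.42],
  [3.5,[-10.4,0,13.2],-0.56],
  [3.5,[-13,0,16.5],-0.7],
  [3.5,[-15.6,0,19.8],-0.84],
  [3.5,[-18.2,0,23.1],-0.98],
  [3.5,[-20.8,0,26.4],-1.12],
  [3.5,[-23.4,0,29.7],-1.26],
  [3.5,[-26,0,33],-1.4],
])

```text
time_s: 1.1
ee_pos: [0.395, -0.1919, 0.2244]
eef_rot: [-1.571, 0.0, 0.1]
force: [0.0, -1.0, 0.3]
grip_width: 0.035
```

Call:
jog_arm([
  [3.5,[2.8,0,3.1],-0.145],
  [3.5,[5.7,0,6.2],-0.29],
  [3.5,[8.5,0,9.3],-0.435],
  [3.5,[11.3,0,12.4],-0.58],
  [3.5,[14.2,0,15.5],-0.725],
  [3.5,[17,0,18.7],-0.87],
  [3.5,[17,0,18.7],-1.015],
  [3.5,[17,0,18.7],-1.16],
  [3.5,[17,0,18.7],-1.3],
  [3.5,[17,0,18.7],-1.3],
])

```text
time_s: 2.1
ee_pos: [0.546, 0.0087, 0.2241]
eef_rot: [-1.57, 0.0, 1.396]
force: [-0.1, -0.4, 0.4]
grip_width: 0.0348
```

```bash
cat >> h.py <<'E'
from scipy.spatial.transform import Rotation
def tool(o):
    T=np.eye(4);T[:3,:3]=Rotation.from_euler("xyz",o["eef_rot"]).as_matrix();T[:3,3]=o["ee_pos"];return T
def wcloud(c,T):
    K=c["camera_matrix"];d=c["range_z"];v,u=np.nonzero(d>0);z=d[v,u]
    a=np.c_[(u-K[0,2])/K[0,0],(v-K[1,2])/K[1,1]];t=np.hypot(*a.T);k=np.tan(np.minimum(t,1.5))/np.maximum(t,1e-9)
    p=np.c_[a[:,0]*k*z,-a[:,1]*k*z,-z,np.ones(len(z))][t<1.2]
    return (p@(T@c["mount"]).T)[:,:3]
E
python3 - <<'E'
from h import *
from station import ctrl,optics
o=ctrl.get_obs();c=optics.camera("wrist");np.savez("w1.npz",**c,T=tool(o))
print(o["ee_pos"],o["eef_rot"],o["qpos"],c["camera_matrix"][0],c["mount"].round(3))
cv2.imwrite("pics/w1.png",c["img"][:,:,::-1])
P=wcloud(c,tool(o));r=analyse(P)
w,hh=r[1];th=np.radians(r[2]); 
if w>hh: th-=np.pi/2
th=(th+np.pi/2)%np.pi-np.pi/2
print(th);bars(P,.5456,.0109,-.028)
E
```

```text
[0.54599447 0.00872376 0.22410561] [-1.57013626e+00  7.26909877e-05  1.39649616e+00] [-5.11031415e-02  2.91790592e-01  1.53228264e+00  9.26677921e-06
  1.31818342e+00 -1.44760160e+00] [371.64829954   0.         322.73677872] [[ 1.    -0.    -0.001  0.   ]
 [-0.001  0.258 -0.966 -0.16 ]
 [ 0.     0.966  0.258  0.074]
 [ 0.     0.     0.     1.   ]]
cover ((544.7659912109375, 11.638320922851562), (215.2801513671875, 155.0474090576172), 88.38554382324219) z 0.0696916410511205
-0.028177575913583386
a axis [0.4929 0.0924] n 1529 rect [492.3  93.1] [20.1 60.4] barang -0.164 cw value 0.136 ztop [0.107  0.1097 0.111 ]
b axis [ 0.4884 -0.0675] n 1495 rect [487.7 -66.9] [19.6 59.8] barang -0.189 cw value 0.161 ztop [0.105  0.1095 0.1109]
c axis [ 0.5983 -0.0706] n 808 rect [587.6 -68. ] [17.1 39.8] barang -0.229 cw value 0.201 ztop [0.1035 0.1096 0.1108]
d axis [0.6028 0.0893] n 1262 rect [601.5  89.5] [20.  59.9] barang -0.193 cw value 0.165 ztop [0.1038 0.1096 0.1109]
```

View pics/w1.png

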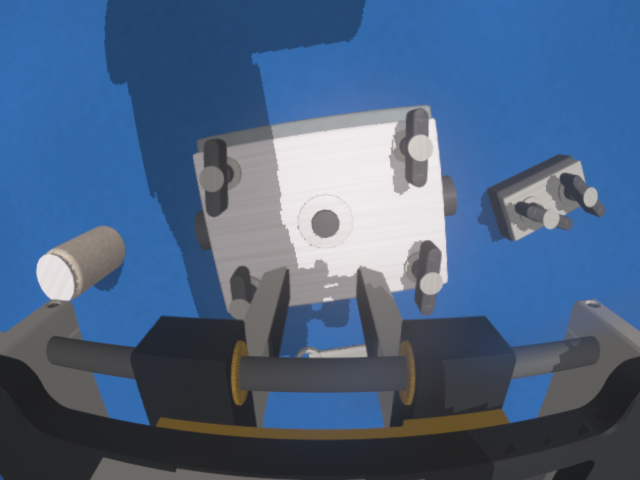

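The wrist view shows three bars clearly, at (215,178), (418,147) and (428,277), with the fourth at (243,290) partly behind a finger. Its cover fit lies between the two fixed cameras' fits. I take the centre as (0.5448, 0.0112) and the angle as -0.028, and start with screw a.

Call:
jog_arm([
  [3.5,[2.4,2,2.3],-0.01],
  [3.5,[4.9,4,4.5],-0.01],
  [3.5,[7.3,6,6.8],-0.01],
  [3.5,[7.3,8,6.8],-0.01],
  [3.5,[7.3,10,6.8],-0.01],
  [3.5,[7.3,11.7,6.8],-0.01],
  [3.5,[7.3,11.7,6.8],-0.01],
])

```text
time_s: 2.85
ee_pos: [0.4909, 0.0923, 0.1056]
eef_rot: [-1.567, 0.001, 1.4]
force: [0.6, -0.6, 0.2]
grip_width: 0.0352
```

Call:
jog_arm([
  [2,[0,0,0],0],
  [1,[0,0,0],0],
  [1,[0,0,0],0],
  [1,[0,0,0],0],
  [1,[0,0,0],0],
], grip_force=15)

```text
time_s: 3.35
ee_pos: [0.4924, 0.0923, 0.1082]
eef_rot: [-1.572, -0.0, 1.404]
force: [-0.7, -2.0, 5.8]
grip_width: 0.0129
```

Call:
jog_arm([
  [1,[0,0,0],0.13],
  [1,[0,0,0],0.26],
  [1,[0,0,0],0.39],
  [1,[0,0,0],0.52],
  [1,[0,0,0],0.65],
  [1,[0,0,0],0.65],
  [1,[0,0,0],0.65],
])

```text
time_s: 4.05
ee_pos: [0.4922, 0.092, 0.1082]
eef_rot: [-1.572, 0.0, 0.753]
force: [-2.7, -5.2, 7.7]
grip_width: 0.0126
```

Call:
jog_arm([
  [3,[0,0,0],0],
  [3,[0,0,0],0],
  [3,[0,-2,0],0],
  [3,[0,-4,0],0],
  [3,[-0.7,-4,-3.8],-0.14],
  [3,[-1.4,-4,-7.6],-0.28],
  [3,[-2.1,-4,-11.4],-0.42],
  [3,[-2.7,-4,-15.2],-0.56],
  [3,[-3.4,-4,-19],-0.683],
  [3,[-3.4,-4,-19],-0.683],
])

```text
time_s: 5.05
ee_pos: [0.5985, -0.0727, 0.1468]
eef_rot: [-1.571, 0.0, 1.439]
force: [-0.2, -0.3, -0.1]
grip_width: 0.03
```

Call:
jog_arm([
  [3,[0,0,0],0],
  [3,[0,2,0],0],
  [3,[0,4,0],0],
  [3,[0,4,0],0],
])

```text
time_s: 5.45
ee_pos: [0.5957, -0.0679, 0.1052]
eef_rot: [-1.566, -0.0, 1.437]
force: [-0.5, 0.4, -0.0]
grip_width: 0.0299
```

Call:
jog_arm([
  [1,[0,0,0],0],
  [1,[0,0,0],0],
  [1,[0,0,0],0],
  [1,[0,0,0],0],
])

```text
time_s: 5.85
ee_pos: [0.5975, -0.0704, 0.1088]
eef_rot: [-1.572, 0.002, 1.437]
force: [-1.6, -7.8, 2.5]
grip_width: 0.0132
```

Call:
jog_arm([
  [1,[0,0,0],0.14],
  [1,[0,0,0],0.28],
  [1,[0,0,0],0.42],
  [1,[0,0,0],0.56],
  [1,[0,0,0],0.68],
  [1,[0,0,0],0.68],
  [1,[0,0,0],0.68],
])

```text
time_s: 6.55
ee_pos: [0.5974, -0.0706, 0.1088]
eef_rot: [-1.573, 0.001, 0.756]
force: [-3.3, -7.7, 2.5]
grip_width: 0.0126
```

Call:
jog_arm([
  [3,[0,0,0],0],
  [3,[0,0,0],0],
  [3,[0,-2,0],0],
  [3,[0,-4,0],0],
  [3,[-1.6,-4,1.6],-0.13],
  [3,[-3.2,-4,3.2],-0.26],
  [3,[-4.8,-4,4.8],-0.39],
  [3,[-6.4,-4,6.4],-0.52],
  [3,[-7.8,-4,7.8],-0.627],
  [3,[-7.8,-4,7.8],-0.627],
])

```text
time_s: 7.55
ee_pos: [0.4858, -0.0659, 0.148]
eef_rot: [-1.571, -0.0, 1.386]
force: [0.2, 0.5, -0.5]
grip_width: 0.0303
```

Call:
jog_arm([
  [3,[0,0,0],0],
  [3,[0,2,0],0],
  [3,[0,4,0],0],
  [3,[0,4,0],0],
])

```text
time_s: 7.95
ee_pos: [0.4867, -0.0659, 0.1055]
eef_rot: [-1.567, -0.0, 1.382]
force: [0.4, 0.2, 0.3]
grip_width: 0.0297
```

Call:
jog_arm([
  [1,[0,0,0],0],
  [1,[0,0,0],0],
  [1,[0,0,0],0],
  [1,[0,0,0],0],
])

```text
time_s: 8.35
ee_pos: [0.4875, -0.0673, 0.1085]
eef_rot: [-1.573, 0.002, 1.384]
force: [-1.6, -10.3, 0.7]
grip_width: 0.0127
```

Call:
jog_arm([
  [1,[0,0,0],0.13],
  [1,[0,0,0],0.26],
  [1,[0,0,0],0.39],
  [1,[0,0,0],0.52],
  [1,[0,0,0],0.63],
  [1,[0,0,0],0.63],
  [1,[0,0,0],0.63],
])

```text
time_s: 9.05
ee_pos: [0.4874, -0.0675, 0.1085]
eef_rot: [-1.573, 0.001, 0.753]
force: [-2.5, -10.7, 0.6]
grip_width: 0.0133
```

Call:
jog_arm([
  [3,[0,0,0],0],
  [3,[0,0,0],0],
  [3,[0,-2,0],0],
  [3,[0,-4,0],0],
  [3,[3.8,-4,0.7],-0.13],
  [3,[7.6,-4,1.4],-0.26],
  [3,[11.4,-4,2.1],-0.39],
  [3,[15.2,-4,2.8],-0.52],
  [3,[19,-4,3.5],-0.621],
  [3,[19,-4,3.5],-0.621],
])

```text
time_s: 10.05
ee_pos: [0.6029, 0.0928, 0.1473]
eef_rot: [-1.571, -0.001, 1.381]
force: [-0.6, -1.3, -0.4]
grip_width: 0.0299
```

Call:
jog_arm([
  [3,[0,0,0],0],
  [3,[0,2,0],0],
  [3,[0,4,0],0],
  [3,[0,4,0],0],
])

```text
time_s: 10.45
ee_pos: [0.6, 0.0883, 0.1054]
eef_rot: [-1.567, 0.001, 1.373]
force: [-0.0, -0.4, 0.4]
grip_width: 0.0299
```

Call:
jog_arm([
  [1,[0,0,0],0],
  [1,[0,0,0],0],
  [1,[0,0,0],0],
  [1,[0,0,0],0],
])

```text
time_s: 10.85
ee_pos: [0.602, 0.0893, 0.1088]
eef_rot: [-1.573, -0.0, 1.375]
force: [-1.5, -0.2, 6.6]
grip_width: 0.0128
```

Call:
jog_arm([
  [1,[0,0,0],0.13],
  [1,[0,0,0],0.26],
  [1,[0,0,0],0.39],
  [1,[0,0,0],0.52],
  [1,[0,0,0],0.617],
  [1,[0,0,0],0.617],
  [1,[0,0,0],0.617],
])

```text
time_s: 11.55
ee_pos: [0.6019, 0.0891, 0.1088]
eef_rot: [-1.572, -0.001, 0.758]
force: [-3.3, -2.7, 7.4]
grip_width: 0.0131
```

Call:
jog_arm([
  [3,[0,0,0],0],
  [3,[0,0,0],0],
  [3,[0,-3,0],0],
  [3,[0,-6,0],0],
  [3,[-3,-9,-4],0],
  [3,[-6,-12,-8],0],
  [3,[-9,-12,-12],0],
  [3,[-9.5,-12,-14],0],
  [3,[-9.5,-12,-14],0],
])

```text
time_s: 12.45
ee_pos: [0.6293, -0.0816, 0.2275]
eef_rot: [-1.572, 0.0, 0.754]
force: [0.6, -0.0, -0.4]
grip_width: 0.0301
```

```bash
python3 - <<'E'
from h import *
from station import ctrl,optics
o=ctrl.get_obs();c=optics.camera("wrist");np.savez("w2.npz",**c,T=tool(o))
print(o["ee_pos"],o["eef_rot"],o["time_s"])
cv2.imwrite("pics/w2.png",c["img"][:,:,::-1])
P=wcloud(c,tool(o));analyse(P);bars(P,.5448,.0108,-.028)
E
```

```text
[ 0.6292501  -0.08157032  0.22748141] [-1.57151275e+00  6.52386377e-05  7.53945071e-01] 12.45
cover ((545.1184692382812, 10.876060485839844), (214.90200805664062, 155.88536071777344), 88.35643768310547) z 0.06977026765182254
a [0.49206127 0.09230844] few 0
b axis [ 0.4876 -0.0676] n 1482 rect [488.1 -66.9] [20.4 59.7] barang -0.816 cw value 0.788 ztop [0.1042 0.1096 0.1111]
c axis [ 0.5975 -0.0707] n 1427 rect [597.8 -70.2] [19.  60.7] barang -0.815 cw value 0.787 ztop [0.1086 0.1097 0.111 ]
d axis [0.602  0.0892] n 1439 rect [602.6  89.4] [20.2 60. ] barang -0.824 cw value 0.796 ztop [0.104  0.1096 0.1112]
```

View pics/w2.png

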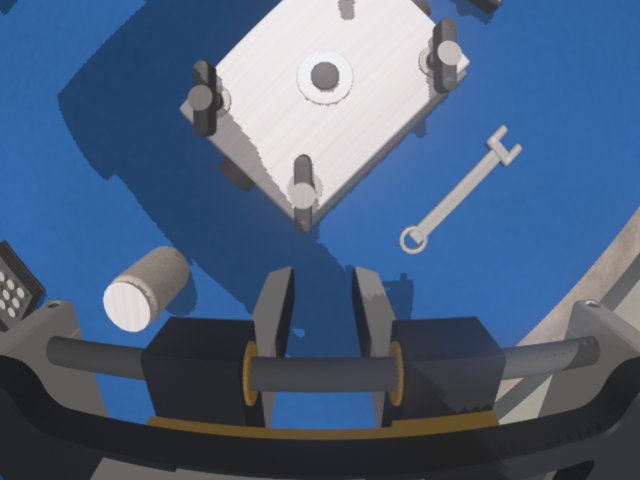

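The wrist view shows b (203,98), c (303,190) and d (445,57) all at about 45°, measured 0.787 to 0.796 rad. Screw a is out of frame, but the tool's yaw when I released it gives about 0.79. Now the second pass, hovering over a first.

Call:
jog_arm([
  [3,[0.3,1,4.3],0],
  [3,[0.7,3,8.7],0],
  [3,[1,5,13.1],0],
  [3,[1.4,7,17.4],0],
  [3,[1.7,8,21.8],0],
  [3,[1.7,8,21.8],0],
  [3,[1.7,8,21.8],0],
  [3,[1.7,8,21.8],0],
])

```text
time_s: 13.3
ee_pos: [0.4918, 0.0924, 0.1478]
eef_rot: [-1.571, -0.001, 0.758]
force: [-0.4, 0.4, 0.1]
grip_width: 0.0299
```

Call:
jog_arm([
  [3,[0,2,0],0],
  [3,[0,4,0],0],
  [3,[0,4,0],0],
])

```text
time_s: 13.6
ee_pos: [0.4907, 0.0916, 0.1056]
eef_rot: [-1.569, 0.003, 0.757]
force: [-0.3, -0.6, 0.6]
grip_width: 0.0298
```

Call:
jog_arm([
  [1,[0,0,0],0],
  [1,[0,0,0],0],
  [1,[0,0,0],0],
  [1,[0,0,0],0],
])

```text
time_s: 14.0
ee_pos: [0.4918, 0.0922, 0.1084]
eef_rot: [-1.572, -0.001, 0.758]
force: [-1.2, -2.2, 6.7]
grip_width: 0.0127
```

Call:
jog_arm([
  [1,[0,0,0],0.14],
  [1,[0,0,0],0.28],
  [1,[0,0,0],0.42],
  [1,[0,0,0],0.56],
  [1,[0,0,0],0.68],
  [1,[0,0,0],0.76],
  [1,[0,0,0],0.8],
  [1,[0,0,0],0.8],
  [1,[0,0,0],0.8],
])

```text
time_s: 14.9
ee_pos: [0.4916, 0.0922, 0.1084]
eef_rot: [-1.571, -0.001, -0.042]
force: [-2.3, -3.4, 8.1]
grip_width: 0.0128
```

```bash
python3 -c "
from station import ctrl
o=ctrl.get_obs();print(o['eef_rot'],o['moment'],o['qpos'])"
```

```text
[-1.57122285e+00 -1.19765239e-03 -4.16197305e-02] [-0.67497379  0.39723148  0.27250662] [ 1.12425125e-01  3.22651923e-01  1.78344061e+00 -7.04129764e-04
  1.03438220e+00  1.54404623e-01]
```

Call:
jog_arm([
  [1,[0,0,0],0.03],
  [1,[0,0,0],0.03],
  [1,[0,0,0],0.03],
])

```text
time_s: 15.2
ee_pos: [0.4916, 0.0923, 0.1084]
eef_rot: [-1.571, -0.001, -0.071]
force: [-2.2, -1.9, 7.9]
grip_width: 0.0133
```

```bash
python3 -c "
from station import ctrl
o=ctrl.get_obs();print(o['eef_rot'],o['moment'],o['ee_pos'])"
```

```text
[-1.57105465e+00 -1.28009070e-03 -7.14626513e-02] [-0.49623178  0.36196333  0.31387062] [0.4916172  0.09226464 0.1084176 ]
```

Call:
jog_arm([
  [3,[0,0,0],0],
  [3,[0,0,0],0],
  [3,[0,-2,0],0],
  [3,[0,-4,0],0],
  [3,[2,-4,-2.6],-0.14],
  [3,[3.9,-4,-5.2],-0.28],
  [3,[5.9,-4,-7.8],-0.42],
  [3,[7.8,-4,-10.4],-0.56],
  [3,[9.8,-4,-13],-0.7],
  [3,[11.7,-4,-15.5],-0.828],
])

```text
time_s: 16.2
ee_pos: [0.5974, -0.0719, 0.1473]
eef_rot: [-1.571, -0.0, 0.762]
force: [0.2, 1.1, -0.7]
grip_width: 0.03
```

Call:
jog_arm([
  [3,[0,0,0],0],
  [3,[0,0,0],0],
  [3,[0,2,0],0],
  [3,[0,4,0],0],
  [3,[0,4,0],0],
])

```text
time_s: 16.7
ee_pos: [0.5953, -0.0693, 0.1052]
eef_rot: [-1.567, 0.002, 0.755]
force: [0.3, 0.3, -0.4]
grip_width: 0.0298
```

Call:
jog_arm([
  [1,[0,0,0],0],
  [1,[0,0,0],0],
  [1,[0,0,0],0],
  [1,[0,0,0],0],
])

```text
time_s: 17.1
ee_pos: [0.5971, -0.0705, 0.1087]
eef_rot: [-1.572, -0.001, 0.756]
force: [-3.5, 1.2, 6.9]
grip_width: 0.0131
```

Call:
jog_arm([
  [1,[0,0,0],0.14],
  [1,[0,0,0],0.28],
  [1,[0,0,0],0.42],
  [1,[0,0,0],0.56],
  [1,[0,0,0],0.68],
  [1,[0,0,0],0.76],
  [1,[0,0,0],0.8],
  [1,[0,0,0],0.825],
  [1,[0,0,0],0.825],
])

```text
time_s: 18.0
ee_pos: [0.5972, -0.0706, 0.1086]
eef_rot: [-1.571, -0.001, -0.07]
force: [-2.2, -0.1, 6.6]
grip_width: 0.0128
```

```bash
python3 -c "
from station import ctrl
o=ctrl.get_obs();print(o['eef_rot'],o['moment'],o['ee_pos'])"
```

```text
[-1.57103922e+00 -1.44893456e-03 -6.96120940e-02] [0.05028627 0.44916321 0.32693553] [ 0.59717221 -0.0706049   0.10864984]
```

Call:
jog_arm([
  [3,[0,0,0],0],
  [3,[0,0,0],0],
  [3,[0,-2,0],0],
  [3,[0,-4,0],0],
  [3,[-1.8,-4,0],-0.14],
  [3,[-3.6,-4,-0.1],-0.28],
  [3,[-5.4,-4,-0.2],-0.42],
  [3,[-7.2,-4,-0.3],-0.56],
  [3,[-9,-4,-0.4],-0.7],
  [3,[-11,-4,-0.45],-0.825],
])

```text
time_s: 19.0
ee_pos: [0.4861, -0.0675, 0.1475]
eef_rot: [-1.571, -0.0, 0.762]
force: [-0.3, -0.6, -0.8]
grip_width: 0.0299
```

Call:
jog_arm([
  [3,[0,0,0],0],
  [3,[0,0,0],0],
  [3,[0,2,0],0],
  [3,[0,4,0],0],
  [3,[0,4,0],0],
])

```text
time_s: 19.5
ee_pos: [0.4864, -0.0674, 0.1054]
eef_rot: [-1.568, 0.002, 0.754]
force: [-0.0, -0.8, -0.1]
grip_width: 0.0301
```

Call:
jog_arm([
  [1,[0,0,0],0],
  [1,[0,0,0],0],
  [1,[0,0,0],0],
  [1,[0,0,0],0],
])

```text
time_s: 19.9
ee_pos: [0.4873, -0.0677, 0.1083]
eef_rot: [-1.572, -0.001, 0.756]
force: [0.4, -0.2, 5.5]
grip_width: 0.0131
```

Call:
jog_arm([
  [1,[0,0,0],0.14],
  [1,[0,0,0],0.28],
  [1,[0,0,0],0.42],
  [1,[0,0,0],0.56],
  [1,[0,0,0],0.68],
  [1,[0,0,0],0.76],
  [1,[0,0,0],0.8],
  [1,[0,0,0],0.825],
  [1,[0,0,0],0.825],
])

```text
time_s: 20.8
ee_pos: [0.4872, -0.0677, 0.1083]
eef_rot: [-1.571, -0.001, -0.07]
force: [-0.9, -1.5, 6.0]
grip_width: 0.013
```

```bash
python3 -c "
from station import ctrl
o=ctrl.get_obs();print(o['eef_rot'],o['moment'],o['ee_pos'])"
```

```text
[-1.57139051e+00 -1.37907782e-03 -6.95619870e-02] [-0.28608991  0.19651252  0.32358569] [ 0.48717232 -0.06773463  0.10832752]
```

Call:
jog_arm([
  [3,[0,0,0],0],
  [3,[0,0,0],0],
  [3,[0,-2,0],0],
  [3,[0,-4,0],0],
  [3,[1.7,-4,2.7],-0.14],
  [3,[3.4,-4,5.5],-0.28],
  [3,[5.2,-4,8.2],-0.42],
  [3,[6.9,-4,11],-0.56],
  [3,[8.6,-4,13.7],-0.7],
  [3,[10.35,-4,16.4],-0.822],
])

```text
time_s: 21.8
ee_pos: [0.6019, 0.0902, 0.1473]
eef_rot: [-1.571, 0.0, 0.759]
force: [-0.1, -0.3, -0.2]
grip_width: 0.0298
```

Call:
jog_arm([
  [3,[0,0,0],0],
  [3,[0,0,0],0],
  [3,[0,2,0],0],
  [3,[0,4,0],0],
  [3,[0,4,0],0],
])

```text
time_s: 22.3
ee_pos: [0.5997, 0.0879, 0.1052]
eef_rot: [-1.568, 0.003, 0.751]
force: [-0.8, -0.2, -0.2]
grip_width: 0.0301
```

Call:
jog_arm([
  [1,[0,0,0],0],
  [1,[0,0,0],0],
  [1,[0,0,0],0],
  [1,[0,0,0],0],
])

```text
time_s: 22.7
ee_pos: [0.602, 0.0889, 0.1087]
eef_rot: [-1.572, -0.002, 0.753]
force: [1.2, 0.3, 7.3]
grip_width: 0.013
```

Call:
jog_arm([
  [1,[0,0,0],0.14],
  [1,[0,0,0],0.28],
  [1,[0,0,0],0.42],
  [1,[0,0,0],0.56],
  [1,[0,0,0],0.68],
  [1,[0,0,0],0.76],
  [1,[0,0,0],0.8],
  [1,[0,0,0],0.825],
  [1,[0,0,0],0.825],
])

```text
time_s: 23.6
ee_pos: [0.6016, 0.0888, 0.1087]
eef_rot: [-1.571, -0.001, -0.073]
force: [-2.7, -1.9, 8.1]
grip_width: 0.0129
```

```bash
python3 -c "
from station import ctrl
o=ctrl.get_obs();print(o['eef_rot'],o['moment'],o['ee_pos'])"
```

```text
[-1.57099825e+00 -1.17838116e-03 -7.25547975e-02] [-0.25950648  0.50545752  0.32036047] [0.60157663 0.08882346 0.10868637]
```

Call:
jog_arm([
  [3,[0,0,0],0],
  [3,[0,0,0],0],
  [3,[0,-3,0],0],
  [3,[0,-7,0],0],
  [3,[-1,-10,-4],0],
  [3,[-2,-13,-8],0],
  [3,[-3,-16,-11],0],
  [3,[-3.8,-18,-15],0],
  [3,[-3.8,-18,-19],0],
  [3,[-3.8,-18,-22],0],
])

```text
time_s: 24.6
ee_pos: [0.5471, -0.1298, 0.2882]
eef_rot: [-1.571, -0.001, -0.073]
force: [0.8, 0.3, -0.6]
grip_width: 0.0301
```

```bash
python3 - <<'E'
from h import *
from station import ctrl,optics
optics.camera("top");optics.camera("top");optics.camera("top")
o=ctrl.get_obs();c=optics.camera("wrist")
print(o["ee_pos"],o["eef_rot"],o["time_s"],o["force"])
cv2.imwrite("pics/w3.png",c["img"][:,:,::-1])
P=wcloud(c,tool(o));analyse(P);bars(P,.5448,.0108,-.028)
for n in ["top","scene"]:
    c=optics.camera(n);P,u,v=cloud(c);print(n);bars(P,.544 if n=="top" else .547,.0108,-.028)
E
```

```text
[ 0.5473044  -0.12895857  0.28721004] [-1.57063806e+00  4.71706438e-04 -7.44859547e-02] 24.75 [0.35763821 0.16963783 0.122066  ]
cover ((544.6377563476562, 1.9886550903320312), (197.01785278320312, 155.604736328125), 88.40841674804688) z 0.06977113021827358
a axis [0.4921 0.0923] n 346 rect [492.2  74.2] [13.6 25.7] barang 1.531 cw value 1.582 ztop [0.103  0.1094 0.111 ]
b axis [ 0.4876 -0.0676] n 1019 rect [487.9 -67. ] [60.7 18.9] barang 1.541 cw value 1.573 ztop [0.108  0.1097 0.1112]
c axis [ 0.5975 -0.0707] n 1013 rect [597.6 -70. ] [59.6 19.5] barang 1.545 cw value 1.569 ztop [0.1083 0.1097 0.1111]
d axis [0.602  0.0892] n 231 rect [601.2  66.3] [15.6 12.8] barang 1.543 cw value 1.57 ztop [0.103  0.1093 0.111 ]
top
a axis [0.4913 0.0923] n 520 rect [491.   92.2] [19.  60.3] barang 1.543 cw value 1.571 ztop [0.1082 0.1099 0.1116]
b axis [ 0.4868 -0.0676] n 538 rect [486.4 -67.4] [19.  60.1] barang 1.54 cw value 1.573 ztop [0.1084 0.1099 0.1119]
c axis [ 0.5967 -0.0707] n 537 rect [596.6 -70.1] [18.6 59.5] barang 1.552 cw value 1.561 ztop [0.1074 0.1096 0.1115]
d axis [0.6012 0.0892] n 517 rect [601.1  89.4] [18.6 59.9] barang 1.536 cw value 1.578 ztop [0.1075 0.1097 0.1115]
scene
a axis [0.4943 0.0923] n 341 rect [493.6  92.1] [60.2 19.5] barang 1.53 cw value 1.583 ztop [0.0996 0.1071 0.1103]
b axis [ 0.4898 -0.0676] n 400 rect [489.5 -67. ] [60.1 20.3] barang 1.548 cw value 1.565 ztop [0.0997 0.1071 0.1103]
c axis [ 0.5997 -0.0707] n 534 rect [599.9 -70.6] [59.  20.5] barang 1.54 cw value 1.574 ztop [0.0998 0.1082 0.1105]
d axis [0.6042 0.0892] n 444 rect [603.6  89.2] [59.5 20.8] barang 1.541 cw value 1.573 ztop [0.1    0.1079 0.1102]
```

View pics/w3.png

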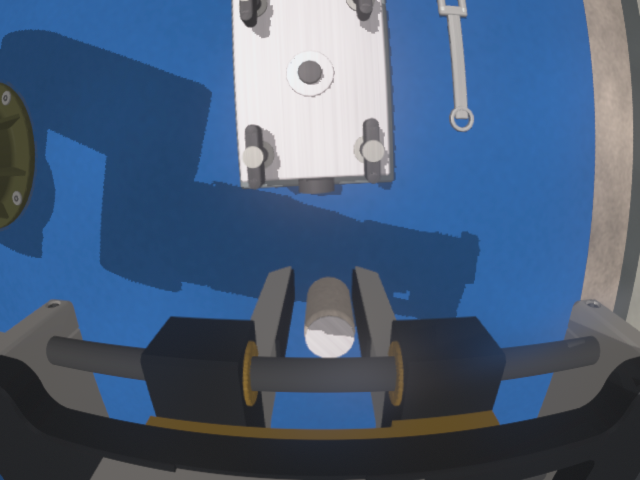

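The picture shows all four bars, at (248,8), (363,6), (253,155) and (373,150), lying along the cover's long sides. The gripper is clear above everything. The top camera, which sees all four whole, measures 1.561 to 1.578 rad.

```bash
python3 -c "
from station import ctrl
print(ctrl.hand_in())"
```

```text
the job is handed in; nothing more can be done
None
```

All four wing screws are tightened to their stops, and the job is handed in at about 25 s of the 72 s allowed. I turned them in the order a, c, b, d on both passes: half-way first, then fully home.

- **After the first pass:** the wrist camera measured b, c and d at 0.787–0.796 rad. Screw a was out of view, so its half-way angle (about 0.79 rad) comes only from the tool's orientation when I let go.
- **At the stops:** in the second pass I turned the tool about 0.04 rad past home on each screw. The turning moment read about 0.32 N m each time, against 0.08 N m friction.
- **Final angles:** the top camera measured 1.571, 1.573, 1.561 and 1.578 rad for a, b, c and d. The scene camera gave 1.565–1.583 rad. The last wrist image cut off a and d.
- **Hand-in state:** the gripper is open and well clear of everything. The largest force I saw reported was about 11 N.

The scene and top cameras disagreed by about 3.7 mm on the housing's x position. The wrist camera's fit fell between them and I used that. The grips then confirmed it, closing on 13 mm bars with only small sideways forces.

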